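Bring up the bench amplifier: gain up three clicks from the stop, then output on

TASK

Bring up the bench amplifier while its output is still off: push the gain lever right back to the stop at the front end of its slot (the end with the sockets), then push it away from the stop and leave it in the third notch, three clicks up from the stop, never letting it go on past that notch. Only then press down the far half of the black rocker switch so that the output is on. Just push and press with the fingertips, without forcing the lever or gripping or lifting anything, and leave the capacitor, the coaxial tee and the loose knob beside the amplifier where they are.

Things in the scene. Friction and masses are not known exactly. Their poses are not given: they have to be found in the camera images.
- gain_unit: low grey amplifier, aluminium top, 150 (x) x 136 (y) x 54 mm high, fast on the bench. Origin: centre of its underside; +x from its front (round sockets, toward the robot) to its rear, +y to its left, z up. On the top panel (z = 54 mm): lever slot along x at y = +20 mm, toothed steel rail 6 mm high on its left, tick marks on its right; rocker switch centred at x -12, y -40 mm, its bezel 2 mm high.
- gain_lever (a joint): travel of the gain lever along gain_unit +x, m. A spring roller drops between rail teeth: rest places every 0.012, from 0 (at the stop, front end of the slot) by 0.012 (1st notch), 0.024, 0.036 (3rd) to 0.072 (6th). Blocked just beyond (-0.0008, 0.0728). Leaving a notch takes 5 to 8 N, falling to nothing half way (6 mm on); then it snaps onward. Starts at or between the 1st and 2nd notch.
- gain_grip (a point): centre of the lever's black grip, 16 mm along the travel (gain_unit x) x 30 mm across (y) x 20 mm high, on a thin steel blade; 80 mm above the bench (26 above the panel), at gain_unit x = -0.030 + joint value, y = +0.020. Free space below the grip's underside (16 mm above the panel) down to the lever's slide, which is up to 10 mm above the panel and reaches 14 mm before and behind this point.
- output_rocker (a joint): tilt of the black output rocker switch about the gain_unit y axis, rad: 0 = off (near half down, far half raised; it starts so), 0.40 = on (far half down, about level). It snaps over at about 0.2 and stays at either end; pressing the raised far end takes 2 to 4 N.
- rocker_far (a point): point on top of the rocker's far half, mid-width, 14 mm from the pivot toward the rear (gain_unit +x). The paddle is a shallow V 37 mm long (x) and 21 mm wide. Off: this point is about 10 mm above the panel, the paddle's far end about 12 mm. On: this point is about 5 mm above the panel and this half is level.
- capacitor_3: bystander: loose green capacitor can, 30 mm diameter x 41 mm, standing on the bench to the right of the amplifier. Origin: centre of its underside.
- bnc_tee: bystander: loose pale coaxial tee adapter, 30 x 43 x 14 mm, lying on the bench in front of the amplifier. Origin: under its middle, on the bench.
- spare_knob: bystander: loose round aluminium knob, 25 mm diameter x 16 mm, on the bench to the right of the amplifier. Origin: centre of its underside.

How it is judged:
By the outcome, as a careful person would: the job done as asked, in the order asked, and still so for the second after the job is handed in, with the robot touching nothing.
It also fails if it takes over 58 s, if anything falls off the work surface, if the arm or the gripper's body presses on something with over 40 N, if the wrist force passes 120 N, or if a joint passes its speed limit or range.

ROBOT

A 6-joint arm with a two-finger parallel gripper is mounted at the origin on a cart in front of the work surface, level with it; the furniture and walls round the work are solid. World frame = base frame: x ahead of the robot, y to its left, z up, the work surface at z = 0. Lengths are in m, angles in rad, forces in N, time in s.
With the tool pointing down it reaches from about 0.425 to 0.925 m from the base axis. Payload 12.5 kg.
Tool frame: the origin (TCP) lies at the very end of the fingers, on their centre line; the grasp point (between the pads) lies 19 mm behind it; z points along the fingers, y is the line along which they close (so a half turn about z gives the same grasp; the last joint's range is limited). The gripper opens to 85 mm and grips with 20 to 120 N. Pads are 22 mm wide; open, the fingers measure 114 mm over their backs; the gripper's body (76 mm by 85 mm) begins 54 mm behind the grasp point. The pads swing forward as they close: fully open they stand 13 mm farther back than shut.
Start: joints at [-1.226, 0.491, 1.559, -0, 1.092, -0.106], TCP at [0.272, -0.563, 0.231] pointing down, gripper open.
Joint ranges: [-3.1, 3.1], [-0.84, 2.19], [0.05, 2.79], [-1.13, 4.28], [0.06, 2.93], [-2.69, 2.69]. Speed limits (rad/s): [2.22, 2.22, 2.79, 3.14, 3.14, 3.14].

INTERFACE

Orientations are given as a 3x3 rotation matrix whose columns are the frame's x, y, z axes.
In Python, from station import env, viewer gives the robot as it stands.
- The arm moves only by the shell command python3 -m creep 'ROWS' [FORCE]. ROWS is JSON, a list that holds one entry, the list of rows, each a list of 7 numbers: the turn, a rotation vector about the world's x, y, z in rad, then the shift along the world's x, y, z in mm, then the finger opening in mm, from 0 to 85.4. A call has exactly 8 rows; each row is the pose to reach, as a shift and turn from the pose commanded when the call began; what a row does not reach only later rows make up. A row lasts 1/10 s, in which the tool goes at most 50 mm and 8.59 degrees, less where a joint would pass 70% of its speed; a pose out of reach is approached as far as the arm can. A call with a gripper value outside its range is refused whole. The fingers move at their own pace and stop on an object; FORCE is the grip in N (left out, the last holds). Time passes only in rows, so rows that repeat a pose let the fingers close, or fill a call up. It gives the time, the measured TCP pose, the force, the opening and the grip force at its end, in the units of the state.
- env.observe(): the state, without advancing time (a new reading comes with each control period).
- viewer.snapshot(name): name is "scene" or "top"; returns (picture, depth): 420x560x3 uint8, red, green, blue; 420x560 float32, m along the optical axis (not along the pixel's ray), 0 where there is no reading.
- viewer.camera_info(name): a dict with "fx", "fy", "cx", "cy" (pixels), "rvec" (rotation vector, rad) and "tvec" (3), from world to camera coordinates, as OpenCV has them. Camera axes: x right, y down, z forward; pixel columns grow to the right and rows downward; lengths in m; the calibration is good to about 2 mm. A picture is of the moment at which its call begins. camera_info takes no time and is no camera call.
- env.hand_in(): hands the job in; it is judged then, once.
The state is a dict: "time_s": time; "qpos": joint angles; "dq": joint speeds; "tau": joint torques, N m; "eef_pos": TCP position; "tcp_rot": TCP orientation; "force": force on the tool from outside, world axes, zero at the start; "wrist_torque": the same for the moment, N m; "gripper_width": finger opening in m; "finger_force": force on a finger pad.
Only numpy, scipy, OpenCV 4.12 (cv2) and the standard library are available. Lean on these libraries where they do the work, as an engineer would, in place of code of your own. Each camera call takes 0.05 s, during which the arm holds its last target. There are 200 camera calls.

## Working session

There is one attempt and no reset: what is moved stays moved. The work goes in short steps, Python scripts to look and compute and a shell command to move; the robot and the scene stay as the last step left them, time stands still between calls to the robot, and variables do not carry over. Pictures are saved under pics/ and viewed, at most 10 in all, crops included, and the job is handed in when it is done.

```bash
mkdir -p pics; ls
cat > h.py <<'E'
import numpy as np, cv2
from station import env, viewer
def snap(n):
    p,d=viewer.snapshot(n); return p,d
def cam(n):
    c=viewer.camera_info(n); R=cv2.Rodrigues(np.array(c["rvec"],float))[0]; t=np.array(c["tvec"],float).ravel()
    return c,R,t
def ray(n,u,v,z):
    c,R,t=cam(n); d=R.T@np.array([(u-c["cx"])/c["fx"],(v-c["cy"])/c["fy"],1]); o=-R.T@t
    return o+d*(z-o[2])/d[2]
def cloud(n,d):
    c,R,t=cam(n); v,u=np.mgrid[:d.shape[0],:d.shape[1]]
    P=np.stack([(u-c["cx"])/c["fx"]*d,(v-c["cy"])/c["fy"]*d,d],-1)
    return (P-t)@R
E
python3 - <<'E'
from h import *
for n in("scene","top"):
    p,d=snap(n); cv2.imwrite(f"pics/{n}0.png",p[:,:,::-1]); np.savez(f"{n}0.npz",p=p,d=d)
    c,R,t=cam(n);print(n,-R.T@t,c["fx"],R[2])
s=env.observe();print(s["time_s"],s["tcp_rot"],s["eef_pos"])
E
```

```text
pics
scene [0.07733415 0.61320427 0.58923722] 403.88005810196455 [ 0.48616356 -0.64968162 -0.5844303 ]
top [0.3953158  0.06802889 0.90585216] 540.817232740657 [ 0.09943422  0.03027738 -0.99458339]
0.1 [[ 9.00109929e-01  4.35662724e-01 -3.26915890e-04]
 [ 4.35662829e-01 -9.00109430e-01  9.55283567e-04]
 [ 1.21921365e-04 -1.00228533e-03 -9.99999490e-01]] [ 0.27225162 -0.56237569  0.23077923]
```

View pics/top0.png

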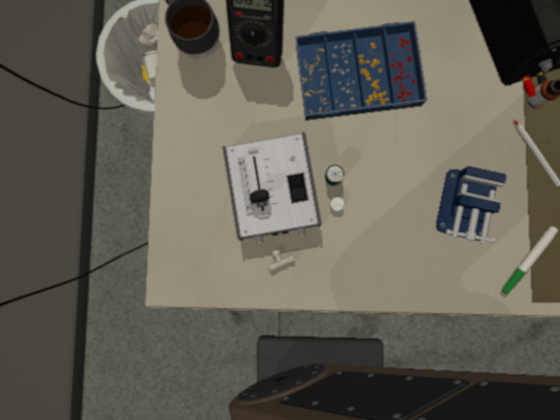

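View pics/scene0.png

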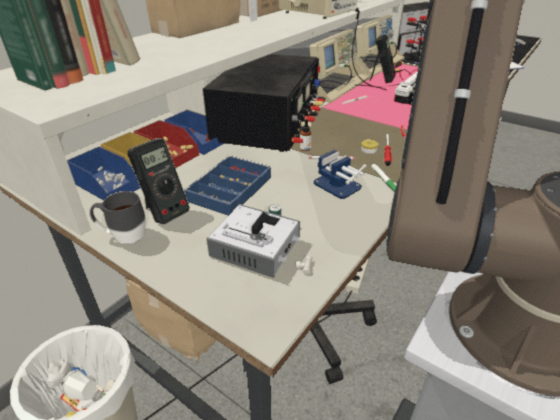

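The top view shows the amplifier at about (270,187) with its front downward. The grip is at (260,197), the rocker at (297,187), the capacitor at (335,174), the knob at (337,204) and the tee at (281,262). The scene view shows the same things with nothing over the panel. The next script measures them.

Run:
```python
from h import *
f=np.load("top0.npz");p,d=f["p"],f["d"];P=cloud("top",d)
roi=np.zeros(d.shape,bool);roi[120:250,210:325]=1
print("bench z",np.median(P[270:290,200:240,2]))
m=roi&(P[...,2]>.042)&(P[...,2]<.066)
Q=P[m][:,:2].astype(np.float32); print("panel z",np.median(P[m][:,2]))
r=cv2.minAreaRect(Q*1000);print("rect",r)
L=(roi&(P[...,2]>.035)).astype(np.uint8)
c=max(cv2.findContours(L,0,1)[0],key=cv2.contourArea);b=cv2.minAreaRect(c);print("pix rect",b)
B=np.array([ray("top",*q,.054)[:2] for q in cv2.boxPoints(b)]);print(B*1000,B.mean(0))
g=p.max(2)
k=(roi&(g<60)).astype(np.uint8);n,l,s,ce=cv2.connectedComponentsWithStats(k)
for i in range(1,n):
    if s[i][4]>25:
        zz=P[l==i];print(s[i],ce[i],np.median(zz,0),np.percentile(zz[:,2],[10,90]),"z54",ray("top",*ce[i],.054)[:2],"z90",ray("top",*ce[i],.09)[:2])
h=roi&(P[...,2]>.078);print("high",h.sum(),P[h].mean(0) if h.any() else 0, np.percentile(P[h],[2,98],axis=0))
for n,u,v,z in(("cap",335,174,.041),("knob",337,204,.016),("tee",281,262,.01)):print(n,ray("top",u,v,z))
im=cv2.resize(p[125:250,215:345],None,fx=4.8,fy=4.8,interpolation=cv2.INTER_CUBIC);cv2.imwrite("pics/crop.png",im[:,:,::-1])
```

```text
bench z -0.0009788567688564925
panel z 0.05328896653833607
rect ((511.8358459472656, 111.72683715820312), (152.38619995117188, 136.27586364746094), 11.006387710571289)
pix rect ((271.6973876953125, 186.62794494628906), (96.82849884033203, 85.72228240966797), 80.07376098632812)
[[572.70334737 193.91332308]
 [598.6888976   58.7887486 ]
 [446.12176317  30.129847  ]
 [420.35733913 162.70219388]] [0.50946784 0.11138353]
[288 174  19  28 407] [297.08599509 187.4987715 ] [0.50713511 0.07087264 0.05826857] [0.05408082 0.06345536] z54 [0.50803078 0.07081821] z90 [0.50326735 0.07070034]
[250 190  19  20 220] [259.29545455 197.21363636] [0.48786502 0.1279269  0.08826259] [0.06041691 0.09049902] z54 [0.49150082 0.13052035] z90 [0.48743596 0.1278794 ]
high 275 [0.46723058 0.11343331 0.28441049] [[0.3953158  0.06802889 0.08073744]
 [0.49875408 0.14161512 0.90585216]]
cap [0.53269254 0.0101361  0.041     ]
knob [0.48669266 0.00465309 0.016     ]
tee [0.38965126 0.09531047 0.01      ]
```

View pics/crop.png

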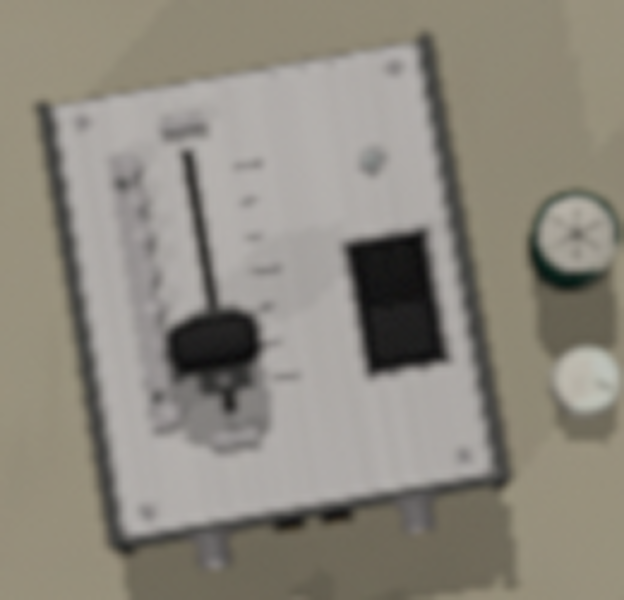

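Yaw is about 0.195 rad, the unit's centre about (0.511, 0.1115), and the lever sits near the 1st notch. I'll straddle the grip loosely, with the fingers' closing line along the lever travel.

```bash
python3 -m creep '[[[0,0,0.08,20,42,0,45],[0,0,0.16,40,85,0,45],[0,0,0.25,60,128,0,45],[0,0,0.33,80,170,0,45],[0,0,0.41,100,213,0,45],[0,0,0.5,120,255,0,45],[0,0,0.58,140,298,0,45],[0,0,0.66,160,340,0,45]]]' && python3 -m creep '[[[0,0,0.08,7,44,0,45],[0,0,0.16,14,88,0,45],[0,0,0.25,21,132,-10,45],[0,0,0.33,28,175,-20,45],[0,0,0.41,35,219,-35,45],[0,0,0.5,42,263,-50,45],[0,0,0.58,49,307,-65,45],[0,0,0.656,55,350,-80,45]]]'
python3 - <<'E'
from h import *
s=env.observe();print(s["tcp_rot"],s["eef_pos"],s["force"],s["gripper_width"],s["qpos"])
for n in("scene","top"):
    p,d=snap(n); cv2.imwrite(f"pics/{n}1.png",p[:,:,::-1])
    if n=="scene": cv2.imwrite("pics/s1c.png",cv2.resize(p[130:290,170:350],None,fx=3.7,fy=3.7)[:,:,::-1])
E
```

```text
time_s: 0.9
eef_pos: [0.4327, -0.2207, 0.2313]
tcp_rot: [[0.441, 0.897, -0.0], [0.897, -0.441, 0.0], [0.0, -0.0, -1.0]]
force: [1.7, -0.7, 0.3]
gripper_width: 0.0451
finger_force: 0.0
time_s: 1.7
eef_pos: [0.4873, 0.1294, 0.1506]
tcp_rot: [[-0.198, 0.98, 0.0], [0.98, 0.198, -0.0], [-0.0, 0.0, -1.0]]
force: [1.2, 0.3, 0.6]
gripper_width: 0.0446
finger_force: 0.0
[[-1.98097987e-01  9.80182221e-01  1.36533028e-05]
 [ 9.80182221e-01  1.98097987e-01 -2.00947725e-05]
 [-2.24012305e-05  9.40199069e-06 -1.00000000e+00]] [0.48726741 0.12937773 0.15062977] [1.21922899 0.33998154 0.61461464] 0.04462387588228204 [ 1.28449743e-01  4.28815054e-01  1.94072714e+00 -3.10754485e-05
  7.72039497e-01 -7.09450619e-02]
```

View pics/s1c.png

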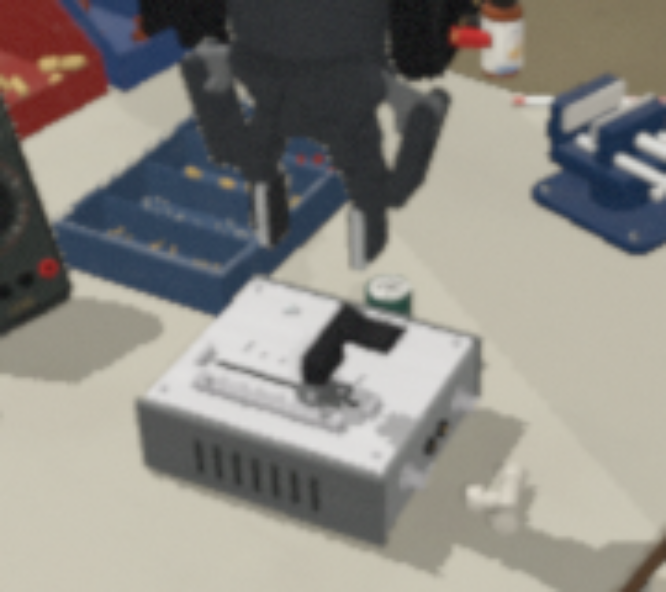

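The fingers stand over the grip, at about crop (340,340), one ahead of it and one behind. Next is the descent, then narrowing the fingers without gripping.

```bash
python3 -m creep '[[[0,0,0,0,-1,-12,45],[0,0,0,0,-1,-26,45],[0,0,0,0,-1,-40,45],[0,0,0,0,-1,-54,45],[0,0,0,0,-1,-66,45],[0,0,0,0,-1,-74,45],[0,0,0,0,-1,-79,45],[0,0,0,0,-1,-79,45]]]' && python3 -m creep '[[[0,0,0,0,0,0,38],[0,0,0,0,0,0,34],[0,0,0,0,0,0,30],[0,0,0,0,0,0,28],[0,0,0,0,0,0,26],[0,0,0,0,0,0,26],[0,0,0,0,0,0,26],[0,0,0,0,0,0,26]]]' 20
python3 - <<'E'
from h import *
s=env.observe();print(s["force"])
p,d=snap("scene");cv2.imwrite("pics/s2c.png",cv2.resize(p[150:290,190:340],None,fx=4,fy=4)[:,:,::-1])
E
```

```text
time_s: 2.6
eef_pos: [0.4872, 0.1261, 0.0719]
tcp_rot: [[-0.194, 0.981, -0.001], [0.981, 0.194, -0.0], [0.0, -0.001, -1.0]]
force: [-0.5, -0.1, 0.5]
gripper_width: 0.0452
finger_force: 0.0
time_s: 3.4
eef_pos: [0.4873, 0.1264, 0.0723]
tcp_rot: [[-0.195, 0.981, 0.0], [0.981, 0.195, -0.0], [-0.0, 0.0, -1.0]]
force: [0.4, 0.3, -0.3]
gripper_width: 0.0263
finger_force: 0.0
[ 0.38949914  0.33325339 -0.32574816]
```

View pics/s2c.png

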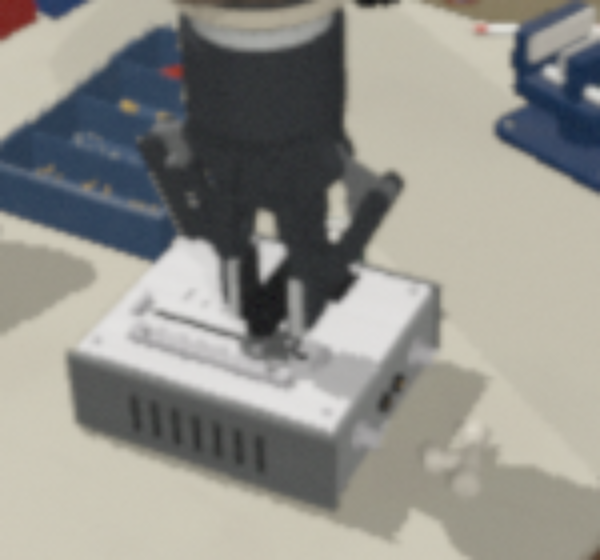

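```bash
python3 -m creep '[[[0,0,0,-2,-0.4,0,26],[0,0,0,-4,-0.8,0,26],[0,0,0,-6,-1.2,0,26],[0,0,0,-8,-1.6,0,26],[0,0,0,-9,-1.8,0,26],[0,0,0,-10,-2,0,26],[0,0,0,-11,-2.2,0,26],[0,0,0,-11.5,-2.3,0,26]]]'; python3 -m creep '[[[0,0,0,-0.5,-0.1,0,26],[0,0,0,-0.5,-0.1,0,26],[0,0,0,-1,-0.2,0,26],[0,0,0,-1,-0.2,0,26],[0,0,0,-1.5,-0.3,0,26],[0,0,0,-1.5,-0.3,0,26],[0,0,0,-2,-0.4,0,26],[0,0,0,-2,-0.4,0,26]]]'
```

```text
time_s: 4.25
eef_pos: [0.4756, 0.1241, 0.0723]
tcp_rot: [[-0.195, 0.981, -0.0], [0.981, 0.195, -0.0], [-0.0, -0.0, -1.0]]
force: [0.6, -0.3, 0.2]
gripper_width: 0.0261
finger_force: 0.0
time_s: 5.05
eef_pos: [0.4738, 0.1237, 0.0723]
tcp_rot: [[-0.195, 0.981, 0.0], [0.981, 0.195, -0.0], [-0.0, 0.0, -1.0]]
force: [-0.9, -0.5, 0.9]
gripper_width: 0.0257
finger_force: 0.0
```

```bash
python3 -m creep '[[[0,0,0,-0.5,-0.1,0,26],[0,0,0,-0.5,-0.1,0,26],[0,0,0,-1,-0.2,0,26],[0,0,0,-1,-0.2,0,26],[0,0,0,-1.5,-0.3,0,26],[0,0,0,-1.5,-0.3,0,26],[0,0,0,-1.5,-0.3,0,26],[0,0,0,-1.5,-0.3,0,26]]]'
python3 - <<'E'
from h import *
print(env.observe()["force"])
p,d=snap("scene");cv2.imwrite("pics/s3c.png",cv2.resize(p[170:270,200:310],None,fx=5.5,fy=5.5)[:,:,::-1])
E
```

```text
time_s: 5.85
eef_pos: [0.4727, 0.1235, 0.0724]
tcp_rot: [[-0.195, 0.981, 0.001], [0.981, 0.195, 0.0], [-0.0, 0.001, -1.0]]
force: [4.7, 1.4, -1.2]
gripper_width: 0.0259
finger_force: 2.5
[ 4.66913588  1.39027607 -1.20406985]
```

View pics/s3c.png

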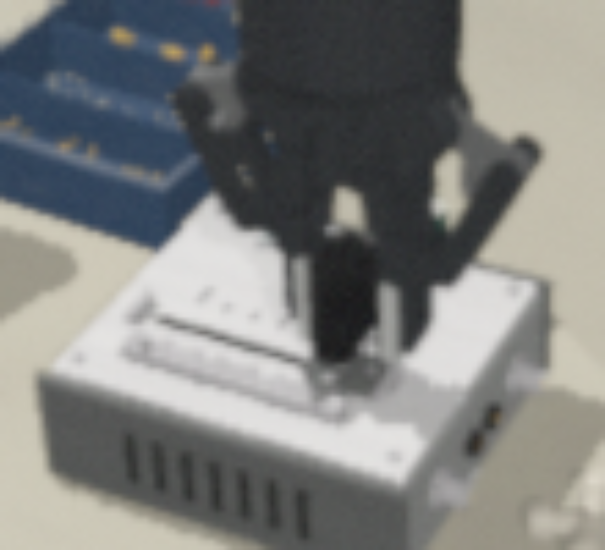

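The rear finger is on the grip, at crop (310,300), where the stop should be. I'll press gently to confirm it.

```bash
python3 -m creep '[[[0,0,0,-0.3,-0.1,0,26],[0,0,0,-0.5,-0.1,0,26],[0,0,0,-0.8,-0.15,0,26],[0,0,0,-1,-0.2,0,26],[0,0,0,-1,-0.2,0,26],[0,0,0,-1,-0.2,0,26],[0,0,0,-1,-0.2,0,26],[0,0,0,-1,-0.2,0,26]]]'
```

```text
time_s: 6.7
eef_pos: [0.4723, 0.1234, 0.0724]
tcp_rot: [[-0.195, 0.981, 0.002], [0.981, 0.195, 0.0], [-0.0, 0.002, -1.0]]
force: [7.4, 2.8, -4.4]
gripper_width: 0.0262
finger_force: 3.9
```

```bash
python3 -m creep '[[[0,0,0,-0.3,-0.1,0,26],[0,0,0,-0.5,-0.1,0,26],[0,0,0,-0.8,-0.15,0,26],[0,0,0,-1,-0.2,0,26],[0,0,0,-1,-0.2,0,26],[0,0,0,-1,-0.2,0,26],[0,0,0,-1,-0.2,0,26],[0,0,0,-1,-0.2,0,26]]]'
```

```text
time_s: 7.5
eef_pos: [0.472, 0.1233, 0.0725]
tcp_rot: [[-0.195, 0.981, 0.004], [0.981, 0.195, 0.001], [-0.0, 0.004, -1.0]]
force: [10.1, 3.4, -6.6]
gripper_width: 0.026
finger_force: 5.5
```

It's firmly at the stop: 10.6 N against the 8 N maximum for a notch. Now I'll back off, narrow to 22 mm (still loose), and push up slowly.

```bash
python3 -m creep '[[[0,0,0,2,0.4,0,26],[0,0,0,4,0.8,0,26],[0,0,0,6,1.2,0,26],[0,0,0,7,1.4,0,25],[0,0,0,7,1.4,0,24],[0,0,0,7,1.4,0,23],[0,0,0,7,1.4,0,22],[0,0,0,7,1.4,0,22]]]'; python3 -m creep '[[[0,0,0,2,0.4,0,22],[0,0,0,4,0.8,0,22],[0,0,0,6,1.2,0,22],[0,0,0,8,1.6,0,22],[0,0,0,9,1.8,0,22],[0,0,0,10,2,0,22],[0,0,0,11,2.2,0,22],[0,0,0,12,2.4,0,22]]]'
```

```text
time_s: 8.3
eef_pos: [0.4772, 0.1244, 0.0723]
tcp_rot: [[-0.195, 0.981, -0.0], [0.981, 0.195, -0.0], [-0.0, -0.0, -1.0]]
force: [-1.1, 0.4, 0.3]
gripper_width: 0.0221
finger_force: 0.0
time_s: 9.1
eef_pos: [0.4897, 0.1269, 0.0724]
tcp_rot: [[-0.195, 0.981, 0.001], [0.981, 0.195, 0.0], [-0.0, 0.001, -1.0]]
force: [0.3, 0.1, -0.1]
gripper_width: 0.0218
finger_force: 0.0
```

```bash
python3 -m creep '[[[0,0,0,1.5,0.3,0,22],[0,0,0,3,0.6,0,22],[0,0,0,4.5,0.9,0,22],[0,0,0,6,1.2,0,22],[0,0,0,7.5,1.5,0,22],[0,0,0,9,1.8,0,22],[0,0,0,10,2,0,22],[0,0,0,11,2.2,0,22]]]'; python3 -m creep '[[[0,0,0,0.7,0.14,0,22],[0,0,0,1.4,0.3,0,22],[0,0,0,2.1,0.4,0,22],[0,0,0,2.8,0.55,0,22],[0,0,0,3.5,0.7,0,22],[0,0,0,4.2,0.8,0,22],[0,0,0,4.9,1,0,22],[0,0,0,5,1,0,22]]]'
```

```text
time_s: 9.9
eef_pos: [0.5008, 0.1291, 0.0724]
tcp_rot: [[-0.195, 0.981, 0.001], [0.981, 0.195, 0.0], [-0.0, 0.001, -1.0]]
force: [-0.2, 1.3, 0.0]
gripper_width: 0.0224
finger_force: 0.0
time_s: 10.7
eef_pos: [0.5048, 0.1299, 0.0723]
tcp_rot: [[-0.195, 0.981, -0.001], [0.981, 0.195, -0.0], [0.0, -0.001, -1.0]]
force: [-4.1, -2.0, 3.4]
gripper_width: 0.0217
finger_force: 2.2
```

Contact at about j = 0.0247 with 4.5 N, so the lever is in notch 2. Now for the last click.

```bash
python3 -m creep '[[[0,0,0,0.6,0.1,0,22],[0,0,0,1.2,0.2,0,22],[0,0,0,1.8,0.4,0,22],[0,0,0,2.4,0.5,0,22],[0,0,0,3,0.6,0,22],[0,0,0,3.5,0.7,0,22],[0,0,0,4,0.8,0,22],[0,0,0,4,0.8,0,22]]]'; python3 -m creep '[[[0,0,0,0.3,0.1,0,22],[0,0,0,0.6,0.1,0,22],[0,0,0,0.9,0.2,0,22],[0,0,0,1.2,0.2,0,22],[0,0,0,1.5,0.3,0,22],[0,0,0,1.5,0.3,0,22],[0,0,0,1.5,0.3,0,22],[0,0,0,1.5,0.3,0,22]]]'
```

```text
time_s: 11.5
eef_pos: [0.5098, 0.1309, 0.0724]
tcp_rot: [[-0.195, 0.981, 0.001], [0.981, 0.195, 0.0], [-0.0, 0.001, -1.0]]
force: [-0.3, 0.1, 0.4]
gripper_width: 0.0221
finger_force: 0.2
time_s: 12.3
eef_pos: [0.5109, 0.1311, 0.0724]
tcp_rot: [[-0.195, 0.981, 0.0], [0.981, 0.195, 0.0], [-0.0, 0.0, -1.0]]
force: [0.1, -0.2, 0.4]
gripper_width: 0.0221
finger_force: 0.0
```

```bash
python3 -m creep '[[[0,0,0,0,0,0,28],[0,0,0,0,0,0,34],[0,0,0,0,0,0,40],[0,0,0,0,0,0,40],[0,0,0,0,0,5,40],[0,0,0,0,0,20,40],[0,0,0,0,0,35,40],[0,0,0,0,0,45,40]]]'; python3 -m creep '[[[0,0,0,0,0,10,30],[0,0,0,3,-10,15,20],[0,0,0,6,-20,15,10],[0,0,0,9,-30,15,0],[0,0,0,12,-40,15,0],[0,0,0,15,-50,15,0],[0,0,0,17.7,-57,15,0],[0,0,0,17.7,-57,15,0]]]'
python3 - <<'E'
from h import *
s=env.observe();print(s["force"],s["eef_pos"],s["gripper_width"])
p,d=snap("scene");cv2.imwrite("pics/s4c.png",cv2.resize(p[170:270,200:310],None,fx=5.5,fy=5.5)[:,:,::-1])
P=cloud("scene",d)
e=np.array([.981,.194]);f=np.array([-.194,.981]);q=P[...,:2]-[.511,.1115]
X=q@e;Y=q@f;Z=P[...,2]
m=(abs(Y-.02)<.02)&(Z>.072)&(Z<.093)&(abs(X)<.06)&(p.max(2)<70)
print(m.sum(),np.percentile(X[m],[3,50,97]),np.percentile(Y[m],[3,50,97]),np.percentile(Z[m],[3,50,97]))
t=m&(Z>.087);print("top",t.sum(),X[t].min(),X[t].max(),Y[t].min(),Y[t].max())
E
```

```text
time_s: 13.1
eef_pos: [0.5111, 0.1312, 0.1185]
tcp_rot: [[-0.195, 0.981, 0.001], [0.981, 0.195, 0.0], [-0.0, 0.001, -1.0]]
force: [-0.1, 0.5, 0.2]
gripper_width: 0.0401
finger_force: 0.0
time_s: 13.9
eef_pos: [0.5289, 0.0731, 0.1321]
tcp_rot: [[-0.193, 0.981, -0.0], [0.981, 0.193, -0.0], [-0.0, -0.0, -1.0]]
force: [0.1, 0.3, -0.1]
gripper_width: -0.0001
finger_force: 0.0
[ 0.13398449  0.30100565 -0.11834315] [0.52886516 0.07311259 0.13212686] -0.0001215776550769555
94 [-0.00213132  0.00107507  0.00817249] [0.01285962 0.02754288 0.03537003] [0.07476227 0.08672503 0.09174329]
top 45 -0.001876306114681513 0.008452065530899252 0.011118261850675075 0.03593766052079522
```

View pics/s4c.png

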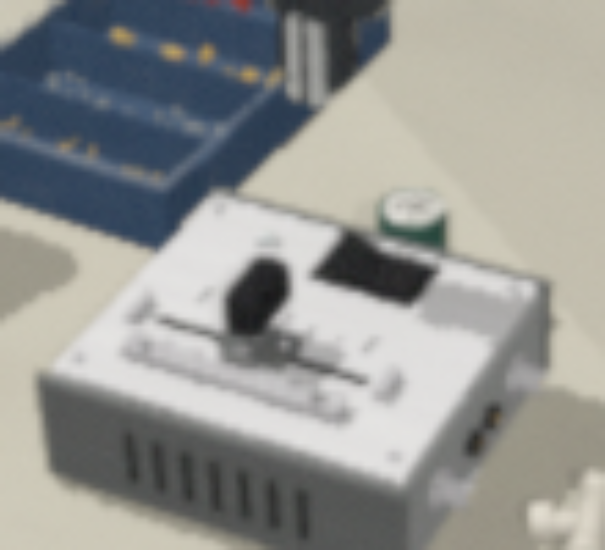

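The lever stands at mid-slot, at crop (255,295). Depth puts its front face at unit x ≈ -0.002, so its centre is about +0.006, which is notch 3. Next I press the far half of the rocker.

```bash
python3 -m creep '[[[0,0,0,0,1,-10,0],[0,0,0,0,1,-22,0],[0,0,0,0,1,-35,0],[0,0,0,0,1,-46,0],[0,0,0,0,1,-54,0],[0,0,0,0,1,-59,0],[0,0,0,0,1,-61,0],[0,0,0,0,1,-61,0]]]'; python3 -m creep '[[[0,0,0,0,0,-1.5,0],[0,0,0,0,0,-3,0],[0,0,0,0,0,-4.5,0],[0,0,0,0,0,-6,0],[0,0,0,0,0,-7.5,0],[0,0,0,0,0,-9,0],[0,0,0,0,0,-10,0],[0,0,0,0,0,-10,0]]]'
```

```text
time_s: 14.75
eef_pos: [0.5286, 0.0751, 0.0712]
tcp_rot: [[-0.195, 0.981, -0.0], [0.981, 0.195, 0.0], [0.0, -0.0, -1.0]]
force: [-0.6, -0.0, 0.5]
gripper_width: -0.0003
finger_force: 0.0
time_s: 15.55
eef_pos: [0.5281, 0.0751, 0.061]
tcp_rot: [[-0.195, 0.981, -0.001], [0.981, 0.195, -0.0], [0.0, -0.001, -1.0]]
force: [-0.2, 0.2, 0.3]
gripper_width: -0.0001
finger_force: 0.0
```

```bash
python3 -m creep '[[[0,0,0,0,0,-0.5,0],[0,0,0,0,0,-1,0],[0,0,0,0,0,-1.5,0],[0,0,0,0,0,-2,0],[0,0,0,0,0,-2.5,0],[0,0,0,0,0,-3,0],[0,0,0,0,0,-3,0],[0,0,0,0,0,-3,0]]]'
```

```text
time_s: 16.35
eef_pos: [0.5286, 0.0751, 0.0585]
tcp_rot: [[-0.195, 0.981, 0.0], [0.981, 0.195, 0.0], [-0.0, 0.0, -1.0]]
force: [-1.0, 0.1, 2.0]
gripper_width: 0.0002
finger_force: 1.6
```

Light contact at the "on" level. I'll lift, move clear and check.

```bash
python3 -m creep '[[[0,0,0,0,0,5,0],[0,0,0,0,0,20,0],[0,0,0,0,0,40,0],[0,0,0,0,0,65,0],[0,0,0,0,0,95,0],[0,0,0,0,-20,120,0],[0,0,0,0,-60,130,0],[0,0,0,0,-95,130,0]]]'; python3 -m creep '[[[0,0,0,0,-45,0,0],[0,0,0,0,-90,0,0],[0,0,0,0,-135,0,0],[0,0,0,0,-170,0,0],[0,0,0,0,-200,0,0],[0,0,0,0,-200,0,0],[0,0,0,0,-200,0,0],[0,0,0,0,-200,0,0]]]'
python3 - <<'E'
from h import *
p,d=snap("scene");p2,d2=snap("top")
a=cv2.resize(p[170:270,200:310],(440,400),interpolation=2);b=cv2.resize(p2[130:280,215:347],(352,400),interpolation=2)
cv2.imwrite("pics/s5c.png",np.hstack([a,b])[:,:,::-1])
P=cloud("scene",d);e=np.array([.981,.194]);f=np.array([-.194,.981]);q=P[...,:2]-[.511,.1115]
X=q@e;Y=q@f;Z=P[...,2]
for lo,hi in((-.028,-.018),(-.006,.004)):
    m=(abs(Y+.04)<.008)&(X>lo)&(X<hi)&(Z<.08);print(lo,m.sum(),np.median(Z[m]))
E
```

```text
time_s: 17.15
eef_pos: [0.529, -0.0209, 0.1904]
tcp_rot: [[-0.196, 0.981, 0.003], [0.981, 0.196, -0.001], [-0.001, 0.003, -1.0]]
force: [-0.2, -0.9, -1.5]
gripper_width: -0.0001
finger_force: 0.0
time_s: 17.95
eef_pos: [0.5284, -0.2189, 0.1884]
tcp_rot: [[-0.195, 0.981, -0.0], [0.981, 0.195, 0.0], [0.0, -0.0, -1.0]]
force: [0.3, 0.1, -0.3]
gripper_width: 0.0
finger_force: 0.0
-0.028 45 0.05646500553567119
-0.006 22 0.059217484195617856
```

View pics/s5c.png

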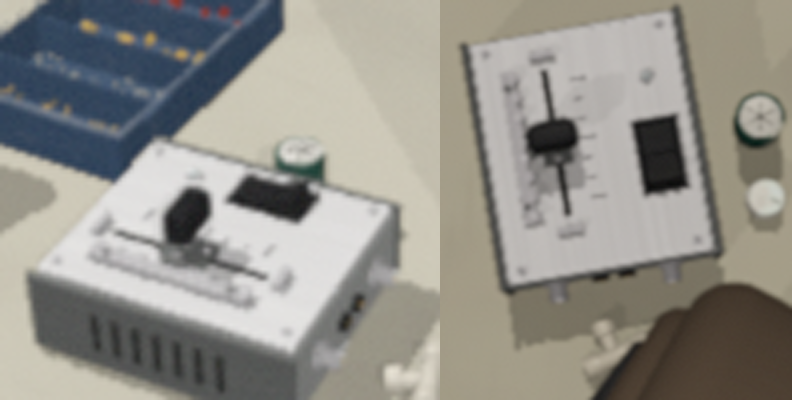

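The left crop shows the rocker's raised edge is now at its near end (295,185), with the far half level about 5 mm above the panel, so the output is on. In the right crop the grip (552,136) stands beside the 4th tick, which is notch 3. The capacitor, knob and tee haven't moved.

```bash
python3 -c "
from station import env
print(env.hand_in())"
```

```text
the job is handed in; nothing more can be done
None
```

The job is handed in: I pushed the gain lever to its stop, left it in the third notch, then switched the output rocker on, and the capacitor, tee and knob are where they were.

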